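Spread a circlip over a transport-roller axle

ROBOT

A 6-joint arm with a two-finger parallel gripper is mounted at the origin on the work surface. World frame = base frame: x ahead of the robot, y to its left, z up, the work surface at z = 0. Lengths are in m, angles in rad, forces in N, time in s.
With the tool pointing down it reaches from about 0.375 to 0.925 m from the base axis. Payload 5.7 kg.
Tool frame: the origin (TCP) lies midway between the tips of the shut fingers; the grasp point (between the pads) lies hold_point_z behind it (hold_point_z is the distance from the TCP to the grasp point, in m); z points along the fingers, y is the line along which they close (so a half turn about z gives the same grasp; the last joint's range is limited). The gripper opens to 85 mm and grips with 20 to 120 N. Pads are 22 mm wide; open, the fingers measure 114 mm over their backs; the gripper's body (76 mm by 85 mm) begins 54 mm behind the grasp point. The pads swing forward as they close: fully open they stand 13 mm farther back than shut.
Start: joints at [1.084, 0.359, 1.51, -0, 1.272, -0.115], TCP at [0.218, 0.559, 0.194] pointing down, gripper open.
Joint ranges: [-2.97, 2.97], [-1.01, 2.36], [0.21, 2.38], [-0.96, 4.11], [0.2, 2.71], [-2.98, 2.98]. Speed limits (rad/s): [2.39, 2.39, 3.14, 3.14, 3.14, 3.14].

INTERFACE

Orientations are given as a unit quaternion [w, x, y, z].
In Python, from plant import sense, capture, job_done, hold_point_z gives the robot as it stands.
- The arm moves only by the shell command python3 -m jog 'ROWS' [FORCE]. ROWS is text: rows parted by semicolons, each of 7 numbers parted by spaces: the gripper's target within -1 to 1 (fully open at 1, half-way at 0, shut at -1), then the shift along the tool's x, y, z in m, then the turn, a rotation vector about the tool's x, y, z in rad. A call has 1 to 20 rows; each row shifts and turns the commanded pose from where the row before left it, along the tool's axes as they then stand; what a row does not reach is not made up. A row lasts 1/12 s, in which the tool goes at most 41.7 mm and 7.16 degrees, less where a joint would pass 70% of its speed; a pose out of reach is approached as far as the arm can. A call with a gripper value outside its range is refused whole. The fingers move at their own pace and stop on an object; FORCE is the grip in N (left out, the last holds). Time passes only in rows, so rows that do not move let the fingers close. It gives the time, the measured TCP pose, the force, the opening and the grip force at its end, in the units of the state.
- sense(): the state, without advancing time (a new reading comes with each control period).
- capture(name): name is "scene" or "top" or "wrist"; returns a dict with "color" (420x560x3 uint8, red, green, blue), "z_map" (420x560 float32, m along the optical axis (not along the pixel's ray), 0 where there is no reading), "fx", "fy", "cx", "cy" (pixels), "pose" (4x4, takes a point from camera to world coordinates); the wrist camera has in their place "hand_eye" (4x4, takes a point from camera to tool coordinates, whose origin is the TCP and whose axes are the flange's). Camera axes: x right, y up, looking along -z (the intrinsics and any distortion apply to the point x, -y, -z); pixel columns grow to the right and rows downward; lengths in m; the calibration is good to about 2 mm. A picture is of the moment at which its call begins: read the wrist's pose just before it.
- job_done(): hands the job in; it is judged then, once.
The state is a dict: "time": time; "qpos": joint angles; "joint_velocities": joint speeds; "joint_efforts": joint torques, N m; "eef_pos": TCP position; "ee_rot": TCP orientation; "wrist_force": force on the tool from outside, world axes, zero at the start; "wrist_torque": the same for the moment, N m; "opening": opening from 0.0 (shut) to 1.0 (fully open); "gripper_force": force on a finger pad.
Only numpy, scipy, OpenCV 4.12 (cv2) and the standard library are available. Lean on these libraries where they do the work, as an engineer would, in place of code of your own. Each camera call takes 0.05 s, during which the arm holds its last target. There are 200 camera calls.

TASK

Refit the circlip of the glass-transport roller: take the red-handled circlip pliers, which lie across the white padded bar with the ring already on their tips, squeeze the handles until the ring is spread to the pliers' stop, and slide the spread ring over the end of the axle stub until it meets the brass thrust washer, level with the groove. Push it home gently, without ramming it against the axle, and leave the bottle, the tape roll and the green stone alone. Finish while holding: keep the pliers in the gripper, squeezed to the stop, with the ring spread around the axle at the groove; do not let go.

Things in the scene. Friction and masses are not known exactly. Their poses are not given: they have to be found in the camera images.
- pliers_grip (a point): Where to grip: midway between the red handles, half-way up, 80 mm behind the pivot. Axes of the pliers: jaws along -y, handles +y, squeeze across x, z up. Outside width here 58 mm free, 27 mm at the stop; each handle 11 wide, 13 mm thick. Handles run on 42 mm behind, 71 mm wide at their ends. The bar ends over 25 mm in front of this point; below is free air down to the bench, 66 mm.
- pliers: Steel circlip pliers with red handles, 185 mm long, about 0.22 kg, lying flat across the bar. Origin on the pivot at mid-thickness, same axes as the grip point. The handles are sprung apart: squeezed at the grip point they start to close at about 4 N and reach the stop at about 13 N; let go, they spring open.
- ring_centre (a point): Centre of the ring's bore when spread; fixed in the pliers' frame, same axes, 140.3 mm along -y and 20.7 mm along +z from pliers_grip. The ring stands up on the tips, square to y, eyelets at the bottom, and cannot come off them. 2.5 mm thick; bore 35 mm free, 42 mm at the stop (2 mm clear of the axle all round), then 50 mm wide outside. Free, its bore lies up to 3 mm off.
- spread (a joint): Turn of each half of the pliers in rad: 0 free (ring shut), 0.19 to 0.20 when the handles are squeezed to the stop (ring spread fully); grows as the handles are squeezed. The ring passes over the axle from about 0.12 on.
- groove (a point): Axle centre at the groove: where the ring's mid-thickness lies when it meets the brass washer (58 mm diameter). The axle is level, 120 mm above the bench; its free end points along this point's +y; z is up. 38 mm steel stub, groove 2.7 mm wide, 1 mm deep. Behind the washer (-y): rubber-tyred wheel, 100 mm diameter, on a fixed blue bracket. In front only the stub.
- axle_end (a point): Centre of the flat end face of the stub, 11.75 mm from groove along its +y; the end has a 2.5 mm chamfer.
- bar: White foam-wrapped bar, fixed, 250 mm long (its x), 64 mm wide (its y), 60 mm high; origin at the centre of its underside. The pliers lie across its top, jaws overhanging on its -y side and handles on its +y side.
- bottle: Water bottle with a blue cap, 64 mm diameter, 200 mm tall, origin at the centre of its underside. To be left alone.
- tape: Roll of yellow tape lying flat, 96 mm diameter, 45 mm high, origin at the centre of its underside. To be left alone.
- stone: Green sharpening stone, 40 x 100 x 25 mm (x, y, z), origin at the centre of its underside. To be left alone.
There are look-alikes about, which are no part of the job. There is more than one size of the part that bears groove; the job needs the middle-sized.

How it is judged:
By the outcome, as a careful person would: the job done as asked, in the order asked, and still so for the second after the job is handed in, while the arm keeps its last pose, push and grip.
It also fails if it takes over 42 s, if anything falls off the work surface, if the arm or the gripper's body presses on something with over 40 N, if the wrist force passes 120 N, or if a joint passes its speed limit or range.

## Working session

There is one attempt and no reset: what is moved stays moved. The work goes in short steps, Python scripts to look and compute and a shell command to move; the robot and the scene stay as the last step left them, time stands still between calls to the robot, and variables do not carry over. Pictures are saved under pics/ and viewed, at most 10 in all, crops included, and the job is handed in when it is done.

```bash
mkdir -p pics; ls; cat > h.py <<'E'
import numpy as np, cv2, pickle
from plant import sense, capture, hold_point_z
from scipy.spatial.transform import Rotation as R
def Rt(s): q=s["ee_rot"]; return R.from_quat([q[1],q[2],q[3],q[0]])
def T(s):
    M=np.eye(4); M[:3,:3]=Rt(s).as_matrix(); M[:3,3]=s["eef_pos"]; return M
def grab(n,tag):
    s=sense(); c=capture(n); 
    c["P"]=T(s)@c["hand_eye"] if n=="wrist" else c["pose"]
    pickle.dump(c,open(f"{tag}.pkl","wb")); return c
def load(tag): return pickle.load(open(f"{tag}.pkl","rb"))
def cloud(c):
    z=c["z_map"]; v,u=np.mgrid[:z.shape[0],:z.shape[1]]
    p=np.stack([(u-c["cx"])/c["fx"]*z,-(v-c["cy"])/c["fy"]*z,-z],-1)
    w=p@c["P"][:3,:3].T+c["P"][:3,3]; w[z<=0]=np.nan; return w
E
python3 - <<'E'
from h import *
s=sense(); print(s,hold_point_z)
a=grab("scene","s0");b=grab("top","t0");w=grab("wrist","w0")
for c in (a,b,w): print({k:v for k,v in c.items() if k not in("color","z_map")})
for n,c in(("s0",a),("t0",b)): cv2.imwrite(f"pics/{n}.png",cv2.resize(c["color"][:,:,::-1],(800,600),interpolation=cv2.INTER_CUBIC))
cv2.imwrite("pics/w0.png",w["color"][:,:,::-1])
E
```

```text
pics
{'time': 0.0, 'qpos': array([ 1.08388644e+00,  3.59530347e-01,  1.51144402e+00, -8.88314825e-06,
        1.27248371e+00, -1.15088687e-01]), 'joint_velocities': array([ 1.46033560e-04, -1.89062837e-03,  2.74562063e-04, -1.09355950e-03,
       -1.11138293e-03,  7.15068457e-05]), 'joint_efforts': array([ 2.36405314e-03, -5.27625346e+01, -2.78621864e+01,  7.01628596e-05,
        1.27975448e-02, -6.75859283e-06]), 'eef_pos': array([0.21763826, 0.55833105, 0.19303414]), 'ee_rot': array([-2.72472526e-04,  1.84840150e-01,  9.82768156e-01, -8.92037425e-04]), 'wrist_force': array([ 0.14614162, -0.73641117, -0.17259199]), 'wrist_torque': array([-0.01336429, -0.04651212,  0.003568  ]), 'gripper_force': 0.0, 'opening': 1.0004128213357644} 0.0187
{'fx': 495.71260350171946, 'fy': 495.71260350171946, 'cx': 280.6214513961871, 'cy': 209.9182065156403, 'pose': array([[ 0.26657965, -0.77319951,  0.575411  ,  1.08783025],
       [ 0.96371429,  0.20529667, -0.1706108 , -0.21986217],
       [ 0.01378623,  0.60001317,  0.79987133,  0.91240538],
       [ 0.        ,  0.        ,  0.        ,  1.        
[... 869 characters left out ...]
 362.6801635461798, 'fy': 362.6801635461798, 'cx': 274.5246586830513, 'cy': 208.59993853133338, 'hand_eye': array([[ 4.79687816e-04,  9.57241324e-01,  2.89290194e-01,
         7.47912057e-02],
       [ 9.99999816e-01, -5.66657704e-04,  2.16877186e-04,
         8.70915351e-04],
       [ 3.71532322e-04,  2.89290037e-01, -9.57241420e-01,
        -1.80075974e-01],
       [ 0.00000000e+00,  0.00000000e+00,  0.00000000e+00,
         1.00000000e+00]]), 'P': array([[ 0.36281072, -0.89228407, -0.26869596,  0.14842933],
       [ 0.93186053,  0.34675555,  0.10675464,  0.5866595 ],
       [-0.00208365, -0.28911888,  0.95729093,  0.37319135],
       [ 0.        ,  0.        ,  0.        ,  1.        ]])}
```

View pics/s0.png

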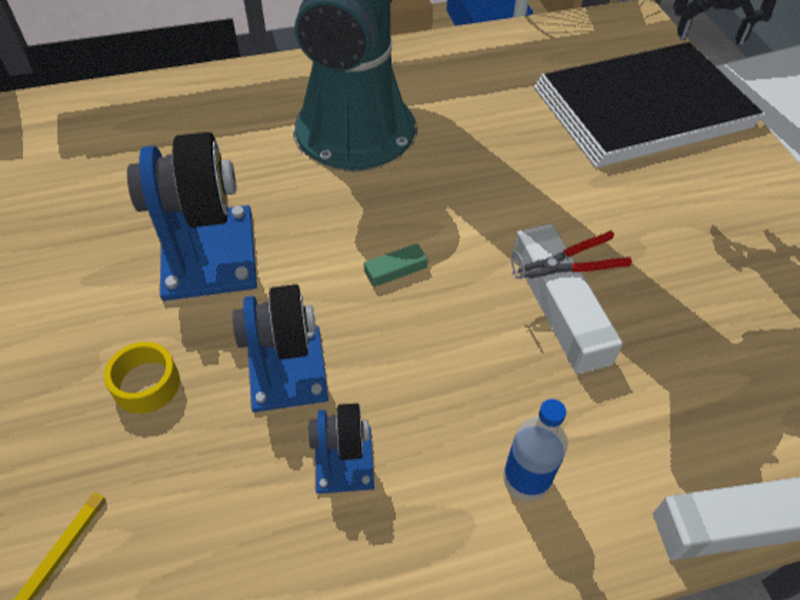

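View pics/t0.png

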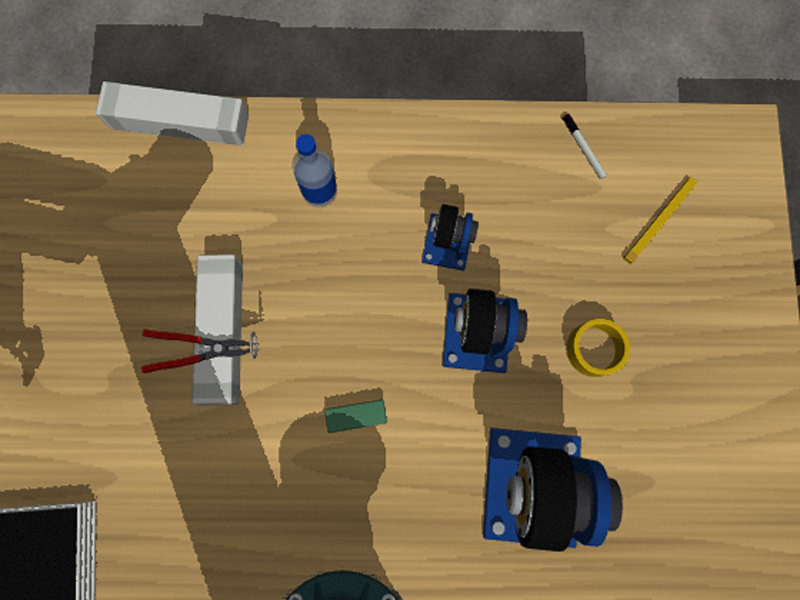

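The scene view shows three roller stands of different sizes. The middle one is near (285,340) in the scene view and (480,322) in the top view. The pliers are at top (217,348) with handles toward +y and the ring near (253,345). The stub faces +y.

```bash
python3 - <<'E'
from h import *
for tag in("t0","s0"):
    c=load(tag); w=cloud(c); hsv=cv2.cvtColor(c["color"],cv2.COLOR_RGB2HSV)
    red=((hsv[...,0]<8)|(hsv[...,0]>172))&(hsv[...,1]>150)&(hsv[...,2]>60)&(w[...,2]>.04)&(w[...,2]<.12)
    p=w[red]; print(tag,len(p),p.min(0),p.max(0),np.median(p,0))
    n,l=cv2.connectedComponents(red.astype(np.uint8))
    for i in range(1,n):
        q=w[l==i]
        if len(q)<40: continue
        f=np.polyfit(q[:,1],q[:,0],1); print(len(q),q[:,1].min(),q[:,1].max(),f,np.polyval(f,[q[:,1].min(),q[:,1].max()]),np.median(q[:,2]))
c=load("t0");w=cloud(c)
k=.7
for n,(u,v) in dict(stub=(461,318),wheel=(482,320),ring=(253,345),pivot=(217,348),bottle=(307,145),stone=(355,411),bar1=(205,260),bar2=(230,400)).items(): print(n,w[int(v*k)-1:int(v*k)+2,int(u*k)-1:int(u*k)+2].reshape(-1,3)[[0,4,8]].round(4).tolist())
# stub points: region
reg=(w[...,2]>.09)&(w[...,2]<.19); v,u=np.where(reg); 
m=(u>305)&(u<375)&(v>195)&(v<265); P=w[v[m],u[m]]
for y0 in np.arange(P[:,1].max(),P[:,1].min(),-.006):
    q=P[(P[:,1]<=y0)&(P[:,1]>y0-.006)]
    if len(q): print(round(y0,4),len(q),q.min(0).round(3),q.max(0).round(3))
E
```

```text
t0 379 [0.43282707 0.23624134 0.06178818] [0.5026643  0.32999168 0.07787304] [0.48191787 0.28283756 0.07267068]
191 0.23677225454855402 0.3299916777593799 [0.11089086 0.45992638] [0.48618226 0.49651944] 0.07251676784793759
188 0.23624134354503115 0.3277082152280687 [-0.20612706  0.50442111] [0.45572538 0.43687158] 0.07281373630005117
s0 442 [0.43705496 0.23188281 0.05902505] [0.50325601 0.32768687 0.0769319 ] [0.4892067  0.27917123 0.0714118 ]
196 0.2320465380256896 0.3234760029088072 [-0.19423484  0.50387205] [0.45880052 0.44104174] 0.07161632118194838
246 0.23188280708621292 0.3276868667390498 [0.10791452 0.46445391] [0.48947744 0.49981608] 0.07117756014127596
stub [[0.5173, -0.1753, 0.1373], [0.5146, -0.177, 0.1406], [0.5132, -0.1798, 0.1358]]
wheel [[0.5081, -0.2031, 0.1687], [0.506, -0.2053, 0.1683], [0.5038, -0.2072, 0.1692]]
ring [[nan, nan, nan], [0.479, 0.1523, 0.0649], [0.4843, 0.1648, -0.0022]]
pivot [[0.4751, 0.2124, 0.0735], [0.4728, 0.21, 0.0734], [0.4705, 0.2074, 0.074]]
bottle [[0.766, 0.0598, 0.1998], [0.7638, 0.0576, 0.1998], [0.7635, 0.056, 0.1956]]
stone [[0.3774,
[... 626 characters left out ...]
0.206  0.171]
-0.2118 126 [ 0.462 -0.218  0.119] [ 0.557 -0.212  0.171]
-0.2178 111 [ 0.462 -0.224  0.122] [ 0.559 -0.218  0.172]
-0.2238 55 [ 0.48  -0.23   0.124] [ 0.558 -0.224  0.169]
-0.2298 67 [ 0.479 -0.236  0.128] [ 0.54  -0.23   0.151]
-0.2358 76 [ 0.481 -0.242  0.116] [ 0.54  -0.236  0.151]
-0.2418 138 [ 0.467 -0.248  0.091] [ 0.534 -0.242  0.161]
-0.2478 128 [ 0.466 -0.254  0.094] [ 0.548 -0.248  0.163]
-0.2538 89 [ 0.467 -0.26   0.107] [ 0.549 -0.254  0.163]
-0.2598 39 [ 0.482 -0.266  0.127] [ 0.545 -0.26   0.16 ]
-0.2658 63 [ 0.48  -0.272  0.118] [ 0.531 -0.266  0.147]
-0.2718 54 [ 0.48  -0.278  0.123] [ 0.528 -0.272  0.147]
-0.2778 2 [ 0.523 -0.279  0.136] [ 0.525 -0.278  0.136]
```

View pics/w0.png

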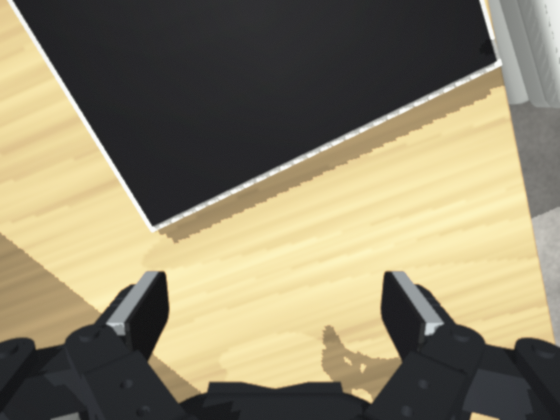

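The wrist view looks toward tool +x, with the fingers at the bottom of the picture. Moving over the pliers for a closer look.

```bash
python3 -m jog '1 -.0288 -.0159 0 0 0 0;1 -.0288 -.0159 0 0 0 0;1 -.0288 -.0159 0 0 0 0;1 -.0288 -.0159 0 0 0 0;1 -.0288 -.0159 0 0 0 0;1 -.0288 -.0159 0 0 0 0;1 -.0288 -.0159 0 0 0 0;1 -.0288 -.0159 0 0 0 0;1 -.0288 -.0159 0 0 0 0;1 -.0288 -.0159 0 0 0 0;1 -.0288 -.0159 0 0 0 0;1 -.0288 -.0159 0 0 0 0'; python3 -m jog '1 0 0 0 0 0 .115;1 0 0 0 0 0 .115;1 0 0 0 0 0 .115;1 0 0 0 0 0 .115;1 0 0 0 0 0 .115;1 0 0 0 0 0 .115;1 0 0 0 0 0 .115;1 0 0 0 0 0 .115;1 0 0 0 0 0 .115;1 0 0 0 0 0 .115;1 0 0 0 0 0 0;1 0 0 0 0 0 0'
python3 - <<'E'
from h import *
s=sense(); print(s["eef_pos"],Rt(s).as_matrix().round(4))
c=grab("wrist","w1"); w=cloud(c); cv2.imwrite("pics/w1.png",c["color"][:,:,::-1])
hsv=cv2.cvtColor(c["color"],cv2.COLOR_RGB2HSV)
red=((hsv[...,0]<8)|(hsv[...,0]>172))&(hsv[...,1]>150)&(hsv[...,2]>60)&(w[...,2]>.04)&(w[...,2]<.12)
n,l,st,_=cv2.connectedComponentsWithStats(red.astype(np.uint8))
for i in range(1,n):
    q=w[l==i]
    if len(q)<200: continue
    f=np.polyfit(q[:,1],q[:,0],1); print(st[i],q[:,1].min(),q[:,1].max(),f,np.polyval(f,[.288]),np.median(q[:,2]))
E
```

```text
time: 1.15
eef_pos: [0.4712, 0.2542, 0.1937]
ee_rot: [-0.0, 0.185, 0.983, -0.0]
wrist_force: [0.6, 0.7, -0.1]
opening: 0.999
gripper_force: 0.0
time: 2.15
eef_pos: [0.4704, 0.2556, 0.1937]
ee_rot: [-0.0, 0.688, 0.725, -0.0]
wrist_force: [-0.4, -0.3, 0.4]
opening: 0.999
gripper_force: 0.0
[0.47044336 0.25556636 0.19370265] [[-5.240e-02  9.986e-01 -4.000e-04]
 [ 9.986e-01  5.240e-02 -3.000e-04]
 [-3.000e-04 -5.000e-04 -1.000e+00]]
[ 232  102   31  112 1383] 0.23435513127457436 0.32659572399438125 [-0.20405264  0.50342506] [0.4446579] 0.07296396588084247
[ 286  102   33  112 1392] 0.23568356439730706 0.32942703783265953 [0.10905828 0.4595057 ] [0.49091449] 0.07296711095551717
```

View pics/w1.png

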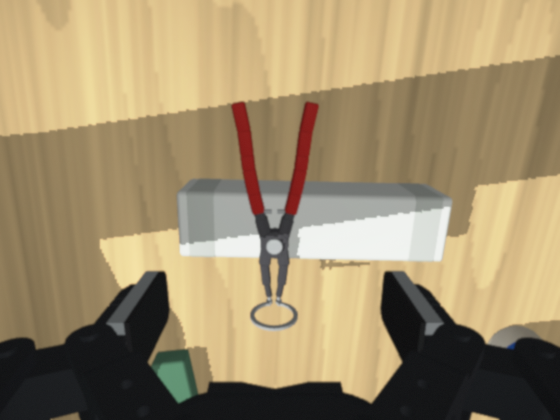

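Wrist view: the pliers are upright between the fingers, with the pivot at (274,246) and the ring at (274,316). Next, a look at the axle with the same camera.

```bash
python3 - <<'E'
from h import *
c=load("w1");w=cloud(c)
def ray(u,v,z):
    d=c["P"][:3,:3]@np.array([(u-c["cx"])/c["fx"],-(v-c["cy"])/c["fy"],-1]);o=c["P"][:3,3]; return o+d*(z-o[2])/d[2]
print(w[244:249,272:277].reshape(-1,3).mean(0), ray(274.3,246.3,.0735))
print("ring", ray(274.3,316,.087))
hsv=cv2.cvtColor(c["color"],cv2.COLOR_RGB2HSV)
reg=(w[...,1]>.13)&(w[...,1]<.16)&(w[...,2]>.05)&(abs(w[...,0]-.475)<.04); P=w[reg]
print(len(P),P.min(0),P.max(0),np.median(P,0))
E
python3 -m jog '1 -.040 .003 -.006 0 0 0;1 -.040 .003 -.006 0 0 0;1 -.040 .003 -.006 0 0 0;1 -.040 .003 -.006 0 0 0;1 -.040 .003 -.006 0 0 0;1 -.040 .003 -.006 0 0 0;1 -.040 .003 -.006 0 0 0;1 -.040 .003 -.006 0 0 0;1 -.040 .003 -.006 0 0 0;1 -.030 .003 -.006 0 0 0;1 0 0 0 0 0 0;1 0 0 0 0 0 0'
python3 - <<'E'
from h import *
s=sense(); print(s["eef_pos"],Rt(s).as_matrix().round(4))
c=grab("wrist","w2"); w=cloud(c); cv2.imwrite("pics/w2.png",c["color"][:,:,::-1])
E
```

```text
[0.47194698 0.2058422  0.07601734] [0.47228256 0.20451645 0.0735    ]
ring [0.47558463 0.14206549 0.087     ]
687 [0.45339645 0.14054563 0.06468026] [0.49581062 0.15988567 0.11217415] [0.47437371 0.146311   0.08616323]
time: 3.2
eef_pos: [0.52, -0.134, 0.254]
ee_rot: [0.0, 0.69, 0.724, 0.0]
wrist_force: [0.2, -0.1, -0.1]
opening: 1.002
gripper_force: 0.0
[ 0.51998444 -0.1339568   0.25399932] [[-4.810e-02  9.988e-01  4.000e-04]
 [ 9.988e-01  4.810e-02 -1.000e-04]
 [-1.000e-04  4.000e-04 -1.000e+00]]
```

View pics/w2.png

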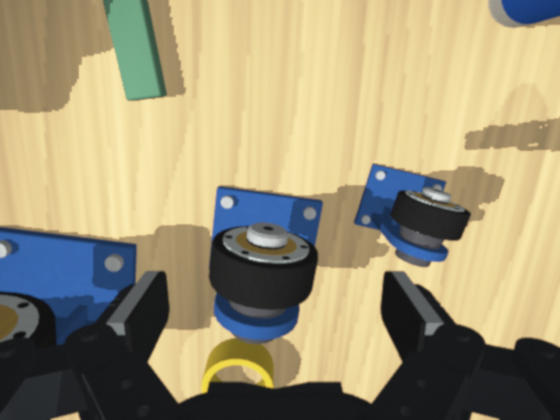

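The middle roller's stub end is at (267,228), and its base plate is turned about 7° relative to the tool. Fitting its axis from the cloud.

```bash
cat > fit.py <<'E'
from h import *
from scipy.optimize import least_squares
import sys
def fit(tag,verbose=1):
    c=load(tag); w=cloud(c).reshape(-1,3)
    P=w[(abs(w[:,0]-.512)<.065)&(w[:,1]<-.15)&(w[:,1]>-.26)&(w[:,2]>.10)&(w[:,2]<.19)]
    c0=np.array([.512,-.175,.12]); th=np.radians(90)
    def ax(th): return np.array([np.cos(th),np.sin(th),0]),np.array([np.sin(th),-np.cos(th),0])
    p=np.array([0.,0.,th])  # lateral, dz, yaw
    for it in range(8):
        a,l=ax(p[2]); d=P-c0; s=d@a; t=d@l-p[0]; h=d[:,2]-p[1]; r=np.hypot(t,h)
        ty=P[(abs(r-.05)<(.008 if it<4 else .004))&(s<-.012)&(s>-.05)]
        st=P[(abs(r-.019)<(.006 if it<4 else .003))&(s>-.011)&(s<.012)] if it>3 else P[:0]
        def f(q):
            a,l=ax(q[2])
            o=[]
            for X,R0 in((ty,.05),(st,.019)):
                d=X-c0; o.append(np.hypot(d@l-q[0],d[:,2]-q[1])-R0)
            return np.concatenate(o+[[ (q[1])*3]])*1e3
        p=least_squares(f,p,loss="soft_l1").x
    a,l=ax(p[2]); d=P-c0; s=d@a; t=d@l-p[0]; h=d[:,2]-p[1]; r=np.hypot(t,h)
    print(tag,"lat dz yawdeg",p[:2].round(4),np.degrees(p[2]).round(2),len(ty),len(st))
    for lo,hi in((0,.014),(.021,.027),(.03,.045)):
        m=(r>=lo)&(r<hi)&(s>-.025); print("  r",lo,hi,m.sum(),np.percentile(s[m],[5,20,50,80,95]).round(4) if m.any() else "")
        if m.sum()>30 and hi!=.014:
            k=m&(s>-.02); f=np.polyfit(t[k],s[k],1); print("   face slope deg",np.degrees(f[0]).round(2))
    print("  line pt", (c0+p[0]*l+[0,0,p[1]]).round(4), "axis",a.round(4))
for t in sys.argv[1:]: fit(t)
E
python3 fit.py w2 t0 s0
```

```text
w2 lat dz yawdeg [ 0.0031 -0.0003] 84.64 4511 719
  r 0 0.014 248 [0.002  0.0022 0.0024 0.0026 0.0029]
  r 0.021 0.027 284 [-0.0111 -0.0108 -0.0106 -0.0104 -0.0101]
   face slope deg 0.05
  r 0.03 0.045 1319 [-0.0129 -0.0125 -0.0114 -0.0109 -0.0106]
   face slope deg 0.06
  line pt [ 0.515  -0.1753  0.1197] axis [0.0934 0.9956 0.    ]
t0 lat dz yawdeg [ 0.0035 -0.0016] 85.02 799 108
  r 0 0.014 8 [0.0041 0.0042 0.0042 0.0044 0.0045]
  r 0.021 0.027 24 [-0.009  -0.0089 -0.0085 -0.0015 -0.0004]
  r 0.03 0.045 77 [-0.0113 -0.0107 -0.0098 -0.0092 -0.0088]
   face slope deg -0.34
  line pt [ 0.5155 -0.1753  0.1184] axis [0.0869 0.9962 0.    ]
s0 lat dz yawdeg [0.0034 0.0001] 85.45 971 115
  r 0 0.014 2 [0.0012 0.0012 0.0013 0.0013 0.0013]
  r 0.021 0.027 13 [-0.0122 -0.0111 -0.0077 -0.0032 -0.0012]
  r 0.03 0.045 49 [-0.0143 -0.0138 -0.0133 -0.0126 -0.012 ]
   face slope deg -1.07
  line pt [ 0.5154 -0.1753  0.1201] axis [0.0794 0.9968 0.    ]
```

```bash
python3 -m jog '1 .0383 -.0029 .012 0 0 0;1 .0383 -.0029 .012 0 0 0;1 .0383 -.0029 .012 0 0 0;1 .0383 -.0029 .012 0 0 0;1 .0383 -.0029 .012 0 0 0;1 .0383 -.0029 .012 0 0 0;1 .0383 -.0029 .012 0 0 0;1 .0383 -.0029 .012 0 0 0;1 .0383 -.0029 .012 0 0 0;1 .0383 -.0029 .012 0 0 0;1 .0383 -.0029 .012 0 0 0;1 0 0 0 0 0 0;1 0 0 0 0 0 0'; python3 -c "
from h import *
s=sense();M=T(s);print(s['eef_pos'],M[:3,:2].T.round(4), (M[:3,:3].T@(np.array([.4681,.2851,.0415])-M[:3,3])).round(4))"
```

```text
time: 4.33
eef_pos: [0.4643, 0.2893, 0.1208]
ee_rot: [-0.001, 0.687, 0.727, -0.001]
wrist_force: [-0.4, -0.9, 1.1]
opening: 1.003
gripper_force: 0.0
[0.46426788 0.28934273 0.12077041] [[-5.590e-02  9.984e-01 -8.000e-04]
 [ 9.984e-01  5.590e-02 -2.800e-03]] [-0.0044  0.0038  0.0793]
```

```bash
python3 -m jog '1 -.0022 .0019 .015 0 0 0;1 -.0022 .0019 .015 0 0 0;1 0 0 .020 0 0 0;1 0 0 .020 0 0 0;1 0 0 .009 0 0 0;1 0 0 0 0 0 0;1 0 0 0 0 0 0;1 0 0 0 0 0 0' 40; python3 -c "
from h import *
s=sense();M=T(s);print(s['eef_pos'],s['wrist_force'],M[:3,:2].T.round(4), (M[:3,:3].T@(np.array([.4681,.2851,.0415])-M[:3,3])).round(4))"
```

```text
time: 5.0
eef_pos: [0.4719, 0.2827, 0.044]
ee_rot: [0.0, 0.69, 0.724, 0.001]
wrist_force: [0.7, 0.0, -0.6]
opening: 1.0
gripper_force: 0.0
[0.47190564 0.28269699 0.04395209] [ 0.72282011  0.03377444 -0.58338554] [[-4.900e-02  9.988e-01  4.000e-04]
 [ 9.988e-01  4.900e-02  1.300e-03]] [ 0.0026 -0.0037  0.0024]
```

```bash
python3 -m jog '1 0 0 0 0 0 0;1 0 0 0 0 0 0;1 .0025 -.0037 .0024 0 0 0;1 0 0 0 0 0 0;1 0 0 0 0 0 0;1 0 0 0 0 0 0;1 0 0 0 0 0 0'; python3 -c "
from h import *
s=sense();M=T(s);print(s['eef_pos'],s['wrist_force'],M[:3,:2].T.round(4), (M[:3,:3].T@(np.array([.4681,.2851,.0415])-M[:3,3])).round(4))"
```

```text
time: 5.58
eef_pos: [0.4674, 0.285, 0.0405]
ee_rot: [0.0, 0.69, 0.724, -0.0]
wrist_force: [-0.6, -0.5, 0.6]
opening: 1.002
gripper_force: 0.0
[0.46740722 0.28497219 0.04049046] [-0.64815033 -0.5027386   0.55383827] [[-4.910e-02  9.988e-01 -1.000e-04]
 [ 9.988e-01  4.910e-02 -0.000e+00]] [ 0.0001  0.0007 -0.001 ]
```

```bash
python3 -m jog '.5 0 .0005 0 0 0 0;.5 0 0 0 0 0 0;.42 0 0 0 0 0 0;.42 0 0 0 0 0 0;.42 0 0 0 0 0 0;.42 0 0 0 0 0 0' 40; python3 -m jog '.33 0 0 -.0006 0 0 0;.24 0 0 -.0006 0 0 0;.15 0 0 -.0006 0 0 0;.06 0 0 -.0006 0 0 0;-.03 0 0 -.0006 0 0 0;-.12 0 0 -.0006 0 0 0;-.21 0 0 -.0006 0 0 0;-.3 0 0 -.0006 0 0 0;-.4 0 0 -.0006 0 0 0;-.5 0 0 0 0 0 0;-.6 0 0 0 0 0 0;-.7 0 0 0 0 0 0;-.7 0 0 0 0 0 0;-.7 0 0 0 0 0 0' 40;python3 -m jog '-1 0 0 0 0 0 0;-1 0 0 0 0 0 0;-1 0 0 0 0 0 0;-1 0 0 0 0 0 0' 80; python3 - <<'E'
from h import *
s=sense();M=T(s);print(s['eef_pos'],s['wrist_force'],s["wrist_torque"],M[:3,:2].T.round(4),s["opening"])
c=grab("wrist","w3"); w=cloud(c)
cv2.imwrite("pics/w3.png",c["color"][:,:,::-1])
hsv=cv2.cvtColor(c["color"],cv2.COLOR_RGB2HSV)
red=((hsv[...,0]<8)|(hsv[...,0]>172))&(hsv[...,1]>150)&(hsv[...,2]>60)
t=(w-M[:3,3])@M[:3,:3]
n,l,st,_=cv2.connectedComponentsWithStats(red.astype(np.uint8))
for i in range(1,n):
    q=t[l==i]
    if len(q)<100: continue
    f=np.polyfit(q[:,0],q[:,1],1); g=np.polyfit(q[:,0],q[:,2],1); print(st[i],q[:,0].min(),q[:,0].max(),f,np.polyval(f,.025),g)
E
```

```text
time: 6.08
eef_pos: [0.4679, 0.2849, 0.0405]
ee_rot: [0.0, 0.69, 0.724, -0.0]
wrist_force: [0.4, 0.2, -0.2]
opening: 0.71
gripper_force: 0.0
time: 7.25
eef_pos: [0.4678, 0.2849, 0.0459]
ee_rot: [-0.0, 0.69, 0.724, -0.0]
wrist_force: [-0.0, 0.5, 0.3]
opening: 0.149
gripper_force: 0.0
time: 7.58
eef_pos: [0.4679, 0.2849, 0.0459]
ee_rot: [0.0, 0.69, 0.724, -0.0]
wrist_force: [-0.1, 0.2, -0.1]
opening: -0.002
gripper_force: 0.0
[0.4679006  0.28494671 0.04588448] [-0.10877676  0.16645946 -0.06109447] [ 0.02356487 -0.06262893  0.04318936] [[-4.900e-02  9.988e-01 -1.000e-04]
 [ 9.988e-01  4.900e-02 -1.000e-04]] -0.002118639685821889
 ** On entry to DLASCL parameter number  4 had an illegal value
 ** On entry to DLASCL parameter number  4 had an illegal value
 ** On entry to DLASCL parameter number  4 had an illegal value
 ** On entry to DLASCL parameter number  4 had an illegal value
 ** On entry to DLASCL parameter number  5 had an illegal value
 ** On entry to DLASCL parameter number  4 had an illegal valueTraceback (most recent call last):
  File "<stdin>", line 12, in <module>
    c, resids, rank, s = lstsq(lhs, rhs, rcond)
                         ~~~~~^^^^^^^^^^^^^^^^^
    x, resids, rank, s = _umath_linalg.lstsq(a, b, rcond,
                         ~~~~~~~~~~~~~~~~~~~^^^^^^^^^^^^^
                                             signature=signature)
                                             ^^^^^^^^^^^^^^^^^^^^
    raise LinAlgError("SVD did not converge in Linear Least Squares")
numpy.linalg.LinAlgError: SVD did not converge in Linear Least Squares
```

View pics/w3.png

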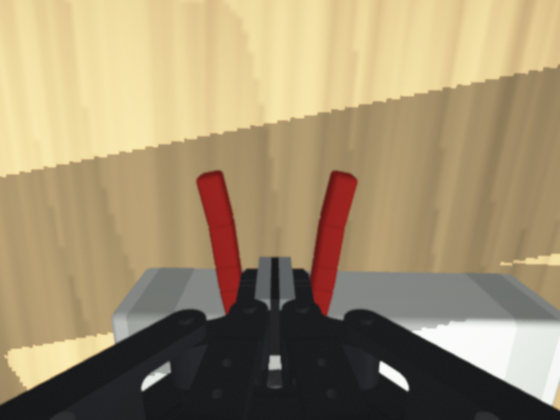

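The picture shows the fingers shut fully between handles that are still open, handle ends at (210,178) and (343,178), so the squeeze didn't take hold. Finding out where the pliers are.

```bash
python3 - <<'E'
from h import *
for n,tag in(("w","w3"),("top","t3"),("scene","s3")):
    c=load(tag) if n=="w" else grab(n,tag)
    w=cloud(c)
    hsv=cv2.cvtColor(c["color"],cv2.COLOR_RGB2HSV)
    red=((hsv[...,0]<8)|(hsv[...,0]>172))&(hsv[...,1]>150)&(hsv[...,2]>50)&np.isfinite(w[...,0])&(w[...,2]>.03)&(w[...,2]<.2)
    k,l,st,_=cv2.connectedComponentsWithStats(red.astype(np.uint8))
    for i in range(1,k):
        q=w[l==i]
        if len(q)<40: continue
        f=np.polyfit(q[:,1],q[:,0],1); g=np.polyfit(q[:,1],q[:,2],1); print(tag,st[i],q[:,1].min(),q[:,1].max(),f,np.polyval(f,.3),g,np.median(q[:,2]))
a=load("t3")["color"][180:300,60:220]; b=load("s3")["color"][120:270,320:480]
im=np.hstack([cv2.resize(a,(400,300)),cv2.resize(b,(400,375))[:300]])
cv2.imwrite("pics/c3.png",im[:,:,::-1])
E
```

```text
w3 [ 197  171   45  143 3266] 0.2593619143088248 0.3278105510594933 [-0.16538724  0.49211063] 0.442494452419502 [-0.02449923  0.08023257] 0.07292484832115513
w3 [ 310  171   47  145 3409] 0.26127529919405984 0.33039049717430446 [0.07711665 0.46852327] 0.49165826203792373 [-0.01866543  0.0784082 ] 0.07292753427777304
t3 [113 232  28   8 129] 0.23603533876981594 0.29930646888610324 [0.12719519 0.45553969] 0.49369824876482266 [-0.00605965  0.07404563] 0.07244277606025695
t3 [112 248  29  11 135] 0.2344838735898848 0.299681512072816 [-0.23340813  0.5111813 ] 0.44115886530896564 [-0.01388174  0.0757963 ] 0.07226994669503461
s3 [395 167  20  13 117] 0.23258909133483627 0.2851047726209496 [-0.22335635  0.51138529] 0.4443783811543745 [-0.03408231  0.07935794] 0.07172875431778125
s3 [401 180  41  10 240] 0.23245212057807826 0.3260568766234989 [0.10939171 0.46411462] 0.496932136493122 [-0.00461764  0.07114512] 0.07095876315342897
```

View pics/c3.png

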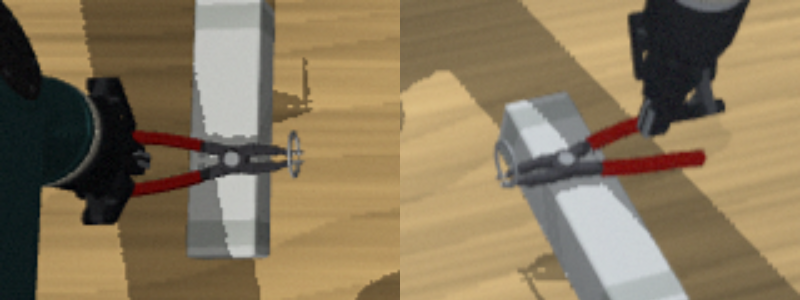

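The pliers haven't moved, and the fingers look to be above the handles. Checking the real height of the fingertips in the depth images.

```bash
python3 - <<'E'
from h import *
M=T(sense())
for tag in("w3","s3","t3"):
    w=cloud(load(tag)); t=(w-M[:3,3])@M[:3,:3]
    m=(abs(t[...,0])<.03)&(abs(t[...,1])<.05)&(t[...,2]<.05)&(t[...,2]>-.1)
    col=load(tag)["color"]; m&=col.max(-1)<110
    p=t[m]; v,u=np.where(m); print(tag,m.sum(), p.min(0).round(4),p.max(0).round(4), np.percentile(p[:,2],[50,80,90,95,99]).round(4))
w=cloud(load("w3")); t=(w-M[:3,3])@M[:3,:3]
for v in range(250,400,10): print(v,t[v,265].round(4),t[v,285].round(4),t[v,245].round(4))
E
```

```text
w3 16632 [-0.0249 -0.0437 -0.1   ] [ 0.0299  0.0431 -0.0173] [-0.0909 -0.0757 -0.0612 -0.0517 -0.0244]
s3 338 [-0.0274 -0.037  -0.1   ] [0.0245 0.0384 0.0466] [-0.0762 -0.0466 -0.0209 -0.0187  0.023 ]
t3 831 [-0.0297 -0.0495 -0.0999] [0.0297 0.05   0.0496] [0.0435 0.0466 0.0475 0.0483 0.0491]
250 [-0.0226 -0.0071  0.0459] [-0.0226  0.0064  0.046 ] [-0.0229 -0.0206  0.0467]
260 [ 0.0125 -0.0046 -0.0455] [ 0.0127  0.0035 -0.046 ] [-0.0297 -0.0207  0.0454]
270 [ 0.012  -0.0044 -0.0535] [ 0.0122  0.0033 -0.0539] [ 0.0085 -0.0127 -0.0466]
280 [ 0.0128 -0.0042 -0.0631] [ 0.0122  0.003  -0.062 ] [ 0.008  -0.0121 -0.054 ]
290 [ 0.0124 -0.004  -0.0696] [ 0.0124  0.0028 -0.0695] [ 0.0083 -0.0115 -0.0623]
300 [ 0.0123 -0.0039 -0.0758] [ 0.0113  0.0027 -0.0742] [ 0.013  -0.0102 -0.077 ]
310 [ 0.0134 -0.0037 -0.0834] [ 0.0134  0.0024 -0.0833] [ 0.0142 -0.0096 -0.0846]
320 [ 0.0132 -0.0035 -0.0884] [ 0.0134  0.0023 -0.0886] [ 0.0133 -0.0094 -0.0885]
330 [ 0.0114 -0.0035 -0.0906] [ 0.0128  0.0022 -0.0925] [ 0.0134 -0.009  -0.0934]
340 [ 0.0048 -0.0037 -0.0862] [ 0.0102  0.0022 -0.0934] [ 0.0183 -0.008  -0.1042]
350 [ 0.0007 -0.0037 -0.0856] [ 0.001   0.0025 -0.0859] [ 0.0181 -0.0078 -0.1077]
360 [-0.0022 -0.0037 -0.0866] [-0.0027  0.0025 -0.0859] [ 0.0185 -0.0074 -0.1117]
370 [-0.0066 -0.0038 -0.0857] [-0.0064  0.0025 -0.086 ] [ 0.0182 -0.0072 -0.1144]
380 [-0.006  -0.0036 -0.0906] [-0.0063  0.0024 -0.0903] [ 0.0178 -0.0071 -0.117 ]
390 [ 0.0116 -0.0029 -0.1132] [ 0.0121  0.0016 -0.1137] [ 0.0185 -0.0068 -0.1205]
```

```bash
python3 - <<'E'
from h import *
M=T(sense()); c=load("s3"); w=cloud(c); t=(w-M[:3,3])@M[:3,:3]
# where would TCP and grasp point project in scene
for n,z in(("tcp",0),("-.0187",-.0187),("-.045",-.045),("-.09",-.09)):
    p=np.linalg.inv(c["P"])@np.append(M[:3,3]+M[:3,2]*z,1); print(n,c["cx"]+c["fx"]*p[0]/-p[2],c["cy"]-c["fy"]*p[1]/-p[2],-p[2])
for v in range(140,186,3): print(v,[(t[v,u]*1000).round(0).astype(int).tolist() if np.isfinite(t[v,u,0]) else None for u in range(436,458,4)])
cv2.imwrite("pics/c4.png",cv2.resize(c["color"][100:220,360:520][:,:,::-1],(800,600),interpolation=cv2.INTER_CUBIC))
E
```

```text
tcp 415.5847103029239 182.41302947702866 1.1359332192683302
-.0187 417.5002844938783 177.084152476193 1.1209758346607614
-.045 420.2825406742953 169.34427947087192 1.099939512993432
-.09 425.2982299543605 155.3912875303398 1.0639458067185337
140 [[-17, 33, -173], [-10, 36, -173], [0, 36, -170], [9, 37, -169], [186, -132, 46], [196, -129, 46]]
143 [[-9, 27, -157], [-9, 38, -167], [2, 37, -163], [172, -127, 48], [180, -121, 45], [193, -122, 49]]
146 [[-12, 33, -155], [-7, 38, -158], [4, 37, -154], [169, -120, 51], [174, -112, 45], [184, -109, 45]]
149 [[-10, 35, -147], [-6, 41, -152], [4, 41, -149], [161, -107, 47], [168, -101, 43], [183, -103, 50]]
152 [[-10, 38, -142], [-4, 42, -144], [143, -99, 44], [153, -96, 44], [164, -94, 46], [173, -90, 45]]
155 [[12, 17, -105], [-6, 46, -140], [5, 46, -136], [149, -88, 46], [158, -84, 45], [167, -80, 44]]
158 [[-5, 39, -123], [-5, 48, -133], [2, 52, -135], [145, -79, 47], [154, -76, 47], [161, -71, 43]]
161 [[-10, 47, -124], [-8, 55, -132], [0, 57, -131], [8, 59, -131], [148, -66, 46], [160, -65, 48]]
164 [[-14, 53, -123], [-8, 58, -127], [-2, 62, -128], [9, 62, -125], [144, -58, 47], [153, -55, 46]]
167 [[-11, 54, -114], [110, -59, 47], [119, -54, 45], [128, -51, 45], [139, -49, 47], [148, -46, 47]]
170 [[96, -53, 47], [104, -49, 45], [115, -47, 47], [121, -41, 42], [134, -41, 48], [144, -39, 48]]
173 [[93, -46, 49], [101, -42, 48], [109, -38, 46], [118, -34, 45], [128, -31, 46], [140, -30, 49]]
176 [[86, -35, 47], [97, -34, 49], [104, -29, 46], [114, -26, 46], [121, -21, 43], [133, -20, 46]]
179 [[80, -26, 45], [43, 24, -23], [100, -20, 46], [108, -16, 44], [117, -14, 45], [127, -11, 45]]
182 [[27, 32, -28], [35, 35, -28], [97, -14, 49], [104, -9, 46], [114, -6, 47], [121, -2, 44]]
185 [[30, 32, -17], [37, 36, -19], [87, 0, 41], [101, -3, 49], [109, 2, 47], [117, 6, 45]]
```

View pics/c4.png

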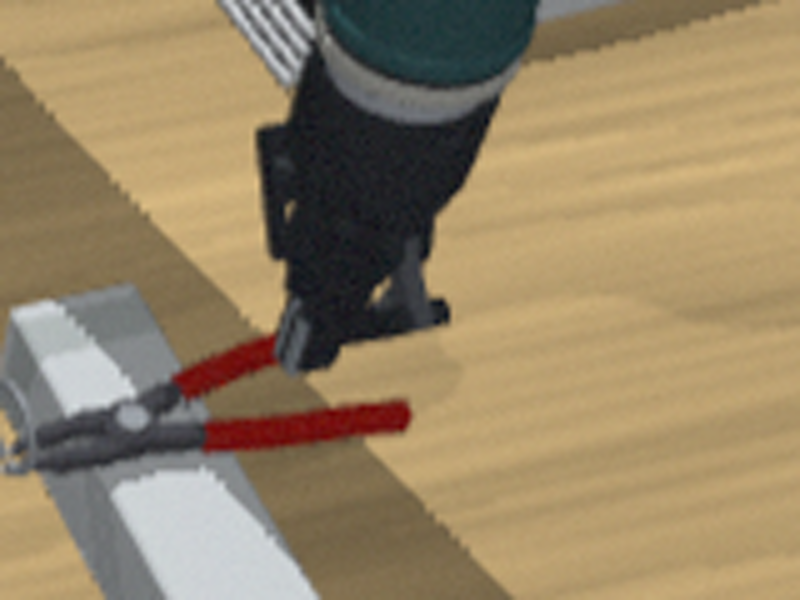

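The scene crop confirms it. The shut fingertips, near (300,370) in the crop, stand above the handles, and the depth puts the real tips about 43 mm behind the reported TCP. The earlier close therefore passed above the pliers without touching them. I'll reopen, go about 47 mm lower and squeeze again.

```bash
python3 -m jog '1 0 0 0 0 0 0;1 0 0 0 0 0 0;1 0 0 0 0 0 0;1 0 0 0 0 0 0;1 0 0 0 0 0 0;1 0 0 0 0 0 0;1 0 0 0 0 0 0;1 0 0 0 0 0 0' 40; python3 -m jog '1 0 0 .012 0 0 0;1 0 0 .012 0 0 0;1 0 0 .012 0 0 0;1 0 0 .011 0 0 0;.5 0 0 0 0 0 0;.5 0 0 0 0 0 0;.42 0 0 0 0 0 0;.42 0 0 0 0 0 0;.42 0 0 0 0 0 0;.42 0 0 0 0 0 0'; python3 -m jog '.33 0 0 0 0 0 0;.28 0 0 0 0 0 0;.24 0 0 0 0 0 0;.2 0 0 0 0 0 0'
```

```text
time: 8.4
eef_pos: [0.4679, 0.285, 0.0459]
ee_rot: [0.0, 0.69, 0.724, -0.0]
wrist_force: [-0.1, 0.3, 0.7]
opening: 1.0
gripper_force: 0.0
time: 9.23
eef_pos: [0.4683, 0.2851, -0.0006]
ee_rot: [0.0, 0.69, 0.724, 0.0]
wrist_force: [0.1, 1.0, -0.1]
opening: 0.715
gripper_force: 0.0
time: 9.57
eef_pos: [0.4683, 0.2852, -0.0008]
ee_rot: [0.0, 0.69, 0.724, 0.0]
wrist_force: [0.5, 1.1, 2.2]
opening: 0.601
gripper_force: 6.0
```

```bash
python3 -m jog '.13 0 0 -.0006 0 0 0;.06 0 0 -.0006 0 0 0;-.01 0 0 -.0006 0 0 0;-.08 0 0 -.0006 0 0 0;-.15 0 0 -.0006 0 0 0;-.22 0 0 -.0005 0 0 0;-.29 0 0 -.0005 0 0 0;-.36 0 0 -.0005 0 0 0;-.43 0 0 0 0 0 0;-.5 0 0 0 0 0 0;-.6 0 0 0 0 0 0;-1 0 0 0 0 0 0' 40;python3 -m jog '-1 0 0 0 0 0 0;-1 0 0 0 0 0 0;-1 0 0 0 0 0 0;-1 0 0 0 0 0 0' 100; python3 - <<'E'
from h import *
s=sense();M=T(s);print(s['eef_pos'],s['wrist_force'],s["wrist_torque"],s["opening"])
c=grab("wrist","w5"); w=cloud(c)
hsv=cv2.cvtColor(c["color"],cv2.COLOR_RGB2HSV)
red=((hsv[...,0]<8)|(hsv[...,0]>172))&(hsv[...,1]>150)&(hsv[...,2]>50)&np.isfinite(w[...,0])
t=(w-M[:3,3])@M[:3,:3]
n,l,st,_=cv2.connectedComponentsWithStats(red.astype(np.uint8))
for i in range(1,n):
    q=t[l==i]
    if len(q)<100: continue
    f=np.polyfit(q[:,0],q[:,1],1); g=np.polyfit(q[:,0],q[:,2],1); print(st[i],q[:,0].min(),q[:,0].max(),f,np.polyval(f,.03),g,np.median(q[:,2]))
E
```

```text
time: 10.57
eef_pos: [0.4678, 0.2848, 0.0033]
ee_rot: [-0.0, 0.69, 0.724, -0.0]
wrist_force: [-0.6, -0.5, 0.8]
opening: 0.295
gripper_force: 39.0
time: 10.9
eef_pos: [0.4678, 0.2848, 0.0034]
ee_rot: [0.0, 0.69, 0.724, -0.0]
wrist_force: [-1.1, -1.2, 1.7]
opening: 0.244
gripper_force: 97.1
[0.46780149 0.28484362 0.00339477] [-1.13817995 -1.23438692  1.70585491] [-0.04578755 -0.01727267 -0.03200605] 0.24439638184974719
[  241   197    68   191 10328] -0.02949133927610786 0.04307112766855654 [-0.00522569 -0.00071597] -0.0008727433687940237 [ 0.03807054 -0.06877432] -0.06838031618098046
```

```bash
python3 -m jog '-1 0 0 -.005 0 0 0;-1 0 0 -.009 0 0 0;-1 0 0 -.010 0 0 0;-1 0 0 -.009 0 0 0;-1 0 0 0 0 0 0.0705;-1 0 0 0 0 0 0.0705;-1 0 0 0 0 0 0;-1 0 0 0 0 0 0' 60; cat > ring.py <<'E'
from h import *
s=sense();M=T(s);print(s['eef_pos'],s['wrist_force'].round(1),s["wrist_torque"].round(2),s["opening"].round(3),s["gripper_force"], "yaw",np.degrees(np.arctan2(M[1,0],M[0,0])).round(2))
for n in("top","scene"):
    c=grab(n,n[0]+"r"); w=cloud(c); t=(w-M[:3,3])@M[:3,:3]
    hsv=cv2.cvtColor(c["color"],cv2.COLOR_RGB2HSV)
    m=(t[...,0]<-.118)&(t[...,0]>-.16)&(abs(t[...,1])<.04)&(w[...,2]>.075)&(w[...,2]<.17)
    p=t[m]; print(n,m.sum(),"min",p.min(0).round(4),"max",p.max(0).round(4),"med",np.median(p,0).round(4))
    # circle fit in tool y,z for ring pts
    q=p[(abs(p[:,0]-np.median(p[:,0]))<.008)]
    A=np.c_[2*q[:,1:],np.ones(len(q))]; b=(q[:,1:]**2).sum(1); x=np.linalg.lstsq(A,b,rcond=None)[0]
    print("  circ y,z",x[:2].round(4),"r",np.sqrt(x[2]+x[:2]@x[:2]).round(4),"ring z world",(M[2,3]-x[1]).round(4))
    # jaws: top surface steel line
    m=(t[...,0]<-.06)&(t[...,0]>-.12)&(abs(t[...,1])<.02)&(w[...,2]>.085); p=t[m]
    if len(p)>20: print("  jaws pitch",np.polyfit(p[:,0],p[:,2],1).round(4),"mid",np.polyfit(p[:,0],p[:,1],1).round(4))
    red=((hsv[...,0]<8)|(hsv[...,0]>172))&(hsv[...,1]>150)&(hsv[...,2]>50)&(abs(t[...,0])<.1); p=t[red]
    p=p[np.isfinite(p[:,0])]; print("  red",len(p),np.polyfit(p[:,0],p[:,2],1).round(4),np.median(p,0).round(4))
E
python3 ring.py; python3 - <<'E'
from h import *
a=load("tr")["color"][190:290,70:210]; b=load("sr")["color"][110:210,330:470]
cv2.imwrite("pics/c6.png",np.hstack([cv2.resize(a,(400,286)),cv2.resize(b,(400,286))])[:,:,::-1])
E
```

```text
time: 11.62
eef_pos: [0.4682, 0.2851, 0.0372]
ee_rot: [0.0, 0.738, 0.675, 0.0]
wrist_force: [-0.4, 0.3, -2.2]
opening: 0.243
gripper_force: 97.5Traceback (most recent call last):
  File "ring.py", line 2, in <module>
    s=sense();M=T(s);print(s['eef_pos'],s['wrist_force'].round(1),s["wrist_torque"].round(2),s["opening"].round(3),s["gripper_force"], "yaw",np.degrees(np.arctan2(M[1,0],M[0,0])).round(2))
                                                                                             ^^^^^^^^^^^^^^^^^^
AttributeError: 'float' object has no attribute 'round'
Traceback (most recent call last):
  File "h.py", line 11, in load
    def load(tag): return pickle.load(open(f"{tag}.pkl","rb"))
                                      ~~~~^^^^^^^^^^^^^^^^^^^
FileNotFoundError: [Errno 2] No such file or directory: 'tr.pkl'
```

```bash
sed -i 's/s\["opening"\].round(3)/s["opening"]/' ring.py; python3 ring.py; python3 - <<'E'
from h import *
a=load("tr")["color"][190:290,70:210]; b=load("sr")["color"][110:210,330:470]
cv2.imwrite("pics/c6.png",np.hstack([cv2.resize(a,(400,286)),cv2.resize(b,(400,286))])[:,:,::-1])
E
```

```text
[0.46816507 0.28510936 0.03715706] [-0.4  0.3 -2.2] [ 0.18 -0.   -0.02] 0.24256703608127042 97.46136905858293 yaw 84.85
top 111 min [-0.1446 -0.0248 -0.1104] max [-0.1185  0.0256 -0.0598] med [-0.142  -0.0006 -0.0721]
  circ y,z [ 0.0006 -0.0837] r 0.0244 ring z world 0.1209
  jaws pitch [-9.0705 -1.0337] mid [0.1762 0.0103]
  red 246 [ 0.0437 -0.0666] [-0.0243  0.0011 -0.0681]
scene 153 min [-0.1485 -0.0227 -0.111 ] max [-0.1181  0.0265 -0.056 ] med [-0.1439  0.0094 -0.0676]
  circ y,z [ 0.0016 -0.0831] r 0.0247 ring z world 0.1203
  jaws pitch [-8.2057 -0.9466] mid [0.2164 0.0177]
  red 243 [ 0.1407 -0.062 ] [-0.0304  0.0052 -0.0677]
```

View pics/c6.png

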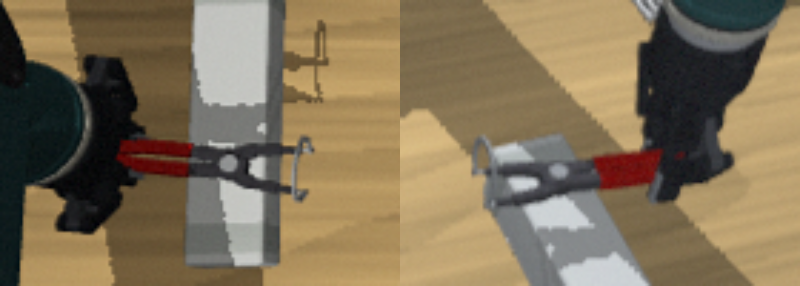

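The ring is spread and lifted level. In the top crop it is near (302,165), with centre height about 0.1205 m and outer radius about 24.5 mm. Moving to about 23 mm in front of the stub end.

```bash
python3 -m jog '-1 -.016 .005 0 0 0 0;-1 -.030 .0092 0 0 0 0;-1 -.030 .0092 0 0 0 0;-1 -.030 .0092 0 0 0 0;-1 -.030 .0092 0 0 0 0;-1 -.030 .0092 0 0 0 0;-1 -.030 .0092 0 0 0 0;-1 -.030 .0092 0 0 0 0;-1 -.030 .0092 0 0 0 0;-1 -.021 .0065 0 0 0 0;-1 -.008 .003 .0005 0 0 0;-1 0 0 0 0 0 0;-1 0 0 0 0 0 0;-1 0 0 0 0 0 0;-1 0 0 0 0 0 0'; python3 ring.py; python3 fit.py tr sr
```

```text
time: 12.97
eef_pos: [0.5287, -0.0055, 0.0358]
ee_rot: [-0.0, 0.738, 0.674, -0.0]
wrist_force: [-0.2, -0.0, -2.1]
opening: 0.243
gripper_force: 97.5
[ 0.52872566 -0.00554453  0.03578796] [-0.2 -0.  -2.1] [ 0.2  -0.03  0.03] 0.24339595894774113 97.48458745423704 yaw 84.82
top 92 min [-0.1437 -0.0244 -0.11  ] max [-0.1183  0.0239 -0.0601] med [-0.1361  0.0007 -0.0668]
  circ y,z [ 0.0001 -0.0838] r 0.0245 ring z world 0.1196
  jaws pitch [-5.4747 -0.605 ] mid [0.0169 0.0012]
  red 44 [-0.3815 -0.0831] [-0.0466 -0.0031 -0.068 ]
scene 131 min [-0.1469 -0.0201 -0.1126] max [-0.118   0.0269 -0.059 ] med [-0.1339  0.013  -0.0671]
  circ y,z [ 0.0023 -0.0636] r 0.0158 ring z world 0.0994
  jaws pitch [-6.3909 -0.7062] mid [0.0209 0.0054]
  red 339 [-0.0261 -0.0676] [-0.0263  0.005  -0.0679]
tr lat dz yawdeg [ 0.0037 -0.0015] 84.49 794 106
  r 0 0.014 12 [0.0041 0.0041 0.0042 0.0044 0.0046]
  r 0.021 0.027 16 [-0.0091 -0.009  -0.0087 -0.0036 -0.0007]
  r 0.03 0.045 80 [-0.011  -0.0108 -0.0096 -0.0092 -0.0089]
   face slope deg 0.15
  line pt [ 0.5157 -0.1754  0.1185] axis [0.096  0.9954 0.    ]
sr lat dz yawdeg [0.0031 0.0001] 85.74 974 113
  r 0 0.014 3 [0.0009 0.001  0.0012 0.0013 0.0013]
  r 0.021 0.027 35 [-0.0113 -0.0038  0.0238  0.0246  0.0255]
   face slope deg -14.3
  r 0.03 0.045 48 [-0.0146 -0.0139 -0.0133 -0.0128 -0.0119]
   face slope deg -1.31
  line pt [ 0.5151 -0.1752  0.1201] axis [0.0743 0.9972 0.    ]
```

```bash
python3 -m jog '-1 0 .0022 0 0 0 0;-1 0 0 0 0 0 0;-1 0 0 0 0 0 0;-1 0 0 0 0 0 0'; cat > rel.py <<'E'
from h import *
from scipy.optimize import least_squares
s=sense();M=T(s);print(s["eef_pos"].round(4),s["wrist_force"].round(2),s["wrist_torque"].round(2))
for n in("top","scene"):
    for k in range(1):
        c=grab(n,n[0]+"r"); w=cloud(c); t=(w-M[:3,3])@M[:3,:3]
        m=(t[...,0]<-.1365)&(t[...,0]>-.152)&(abs(t[...,1])<.032)&(w[...,2]>.09)&(w[...,2]<.16); p=t[m]
        g=lambda q:(np.hypot(p[:,1]-q[0],p[:,2]-q[1])-.0235)*1e3
        r=least_squares(g,[0,-.083],loss="soft_l1",f_scale=1.); 
        print(n,len(p),"ring tool y,z",r.x.round(4),"world",(M[:3,3]+M[:3,:3]@[np.median(p[:,0]),*r.x]).round(4),"x",np.median(p[:,0]).round(4),"resid",np.median(abs(r.fun)).round(2))
    w=w.reshape(-1,3); q=w[(abs(w[:,0]-.6)<.03)&(abs(w[:,1]+.09)<.03)]; print("  table z",np.nanmedian(q[:,2]).round(4))
E
python3 rel.py; python3 fit.py tr sr | grep -E "lat|line"
```

```text
time: 13.4
eef_pos: [0.5317, -0.007, 0.0359]
ee_rot: [0.0, 0.739, 0.674, -0.0]
wrist_force: [1.0, -1.2, -2.8]
opening: 0.246
gripper_force: 97.5
[ 0.5317 -0.007   0.0359] [ 1.03 -1.24 -2.83] [ 0.15 -0.01  0.02]
top 44 ring tool y,z [ 0.0005 -0.0851] world [ 0.5192 -0.1483  0.1211] x -0.1419 resid 0.92
  table z -0.001
scene 63 ring tool y,z [ 0.0026 -0.0847] world [ 0.5209 -0.1518  0.1206] x -0.1452 resid 1.18
  table z 0.0005
tr lat dz yawdeg [ 0.0038 -0.0015] 84.45 792 107
  line pt [ 0.5158 -0.1754  0.1185] axis [0.0967 0.9953 0.    ]
sr lat dz yawdeg [0.0035 0.0002] 85.04 977 112
  line pt [ 0.5154 -0.1753  0.1202] axis [0.0864 0.9963 0.    ]
```

```bash
python3 -m jog '-1 -.004 -.0009 0 0 0 0;-1 -.006 0 0 0 0 0;-1 -.006 0 0 0 0 0;-1 -.004 0 0 0 0 0;-1 0 0 0 0 0 0;-1 0 0 0 0 0 0;-1 0 0 0 0 0 0;-1 0 0 0 0 0 0;-1 0 0 0 0 0 0'; python3 rel.py; python3 - <<'E'
from h import *
c=load("tr");a=c["color"][200:260,300:380]
b=load("sr")["color"][195:265,155:235]
cv2.imwrite("pics/c7.png",np.hstack([cv2.resize(a,(400,300),interpolation=cv2.INTER_CUBIC),cv2.resize(b,(400,350),interpolation=cv2.INTER_CUBIC)[:300]])[:,:,::-1])
E
```

```text
time: 14.25
eef_pos: [0.5289, -0.0268, 0.0359]
ee_rot: [-0.0, 0.739, 0.674, -0.0]
wrist_force: [0.2, -0.4, -1.4]
opening: 0.24
gripper_force: 97.5
[ 0.5289 -0.0268  0.0359] [ 0.24 -0.4  -1.45] [ 0.11 -0.02 -0.07]
top 109 ring tool y,z [ 0.0006 -0.0787] world [ 0.5161 -0.1718  0.1146] x -0.1456 resid 2.5
  table z -0.0012
scene 99 ring tool y,z [ 0.0011 -0.081 ] world [ 0.5165 -0.1728  0.1169] x -0.1465 resid 2.54
  table z 0.0005
```

View pics/c7.png

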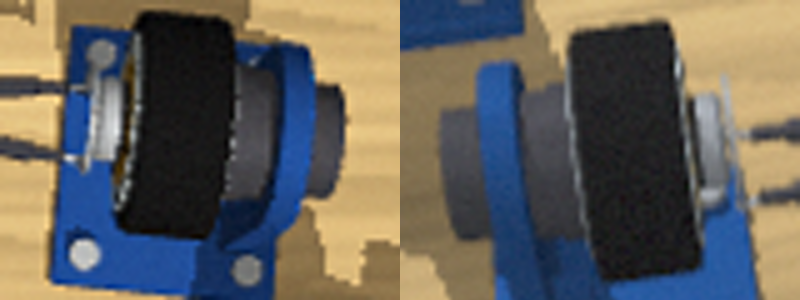

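The last view shows the ring just in front of the stub end and roughly concentric with it: ring column about 92, stub centre row about 118. Advancing in small steps and checking the force.

```bash
python3 -m jog '-1 -.001 0 0 0 0 0;-1 -.001 0 0 0 0 0;-1 -.001 0 0 0 0 0;-1 -.001 0 0 0 0 0;-1 -.001 0 0 0 0 0;-1 0 0 0 0 0 0;-1 0 0 0 0 0 0'; python3 -m jog '-1 -.001 0 0 0 0 0;-1 -.001 0 0 0 0 0;-1 -.001 0 0 0 0 0;-1 0 0 0 0 0 0;-1 0 0 0 0 0 0';python3 -c "
from h import *
s=sense();print(s['eef_pos'].round(4),s['wrist_force'].round(2),s['wrist_torque'].round(3))"
```

```text
time: 14.93
eef_pos: [0.5284, -0.0321, 0.0359]
ee_rot: [0.0, 0.739, 0.674, -0.0]
wrist_force: [0.4, -0.5, -2.0]
opening: 0.243
gripper_force: 97.5
time: 15.35
eef_pos: [0.5282, -0.035, 0.0359]
ee_rot: [0.0, 0.739, 0.674, -0.0]
wrist_force: [0.4, -0.6, -1.8]
opening: 0.245
gripper_force: 97.5
[ 0.5282 -0.035   0.0359] [ 0.45 -0.65 -1.85] [ 0.182 -0.061  0.006]
```

No contact, and the ring is now over the end of the stub. Continuing.

```bash
python3 -m jog '-1 -.001 0 0 0 0 0;-1 -.001 0 0 0 0 0;-1 -.001 0 0 0 0 0;-1 -.001 0 0 0 0 0;-1 0 0 0 0 0 0;-1 0 0 0 0 0 0';python3 -c "
from h import *
s=sense();print(s['eef_pos'].round(4),s['wrist_force'].round(2),s['wrist_torque'].round(3))"; python3 -m jog '-1 -.0007 0 0 0 0 0;-1 -.0007 0 0 0 0 0;-1 -.0006 0 0 0 0 0;-1 0 0 0 0 0 0;-1 0 0 0 0 0 0';python3 -c "
from h import *
s=sense();print(s['eef_pos'].round(4),s['wrist_force'].round(2),s['wrist_torque'].round(3))"
```

```text
time: 15.85
eef_pos: [0.5278, -0.039, 0.0359]
ee_rot: [0.0, 0.739, 0.674, -0.0]
wrist_force: [-0.2, -0.2, -0.8]
opening: 0.25
gripper_force: 97.5
[ 0.5278 -0.039   0.0359] [-0.17 -0.18 -0.8 ] [ 0.137 -0.024  0.052]
time: 16.27
eef_pos: [0.5277, -0.0407, 0.0359]
ee_rot: [-0.0, 0.739, 0.674, 0.0]
wrist_force: [0.4, 2.1, -1.1]
opening: 0.247
gripper_force: 97.7
[ 0.5277 -0.0407  0.0359] [ 0.4   2.06 -1.12] [ 0.41  -0.091  0.027]
```

```bash
python3 -m jog '-1 -.0005 0 0 0 0 0;-1 0 0 0 0 0 0;-1 0 0 0 0 0 0;-1 0 0 0 0 0 0';python3 - <<'E'
from h import *
s=sense();M=T(s);print(s['eef_pos'].round(4),s['wrist_force'].round(2),s['wrist_torque'].round(3))
a=np.array([.0934,.9956,0]);l=np.array([.9956,-.0934,0]); c0=np.array([.515,-.1753,.12])
for n in("top","scene"):
    c=grab(n,n[0]+"f"); w=cloud(c); d=w-c0; S=d@a; t=d@l; r=np.hypot(t,d[...,2])
    for lo,hi in((.0,.016),(.0195,.0265),(.033,.045)):
        m=(r>lo)&(r<hi)&(S>-.02)&(S<.01); print(n,lo,m.sum(),np.percentile(S[m],[10,30,50,70,90]).round(4) if m.any() else '')
    m=(r>.0195)&(r<.0275)&(S>-.0095)&(S<.004)&(d[...,2]>-.01)
    print("  ring t,h",[(round(x*1e3),round(y*1e3),round(z*1e3)) for x,y,z in zip(t[m],d[...,2][m],S[m])])
E
```

```text
time: 16.6
eef_pos: [0.5276, -0.0408, 0.0359]
ee_rot: [-0.0, 0.739, 0.674, 0.0]
wrist_force: [1.1, 5.7, -2.4]
opening: 0.247
gripper_force: 98.0
[ 0.5276 -0.0408  0.0359] [ 1.1   5.67 -2.45] [ 0.924 -0.187 -0.04 ]
top 0.0 30 [-0.004   0.0018  0.004   0.0042  0.0044]
top 0.0195 63 [-0.0084 -0.0074 -0.0063 -0.001   0.0059]
top 0.033 79 [-0.0111 -0.0107 -0.0098 -0.0095 -0.0092]
  ring t,h [(26, 4, -6), (27, -3, -9), (22, 8, -6), (22, 13, -7), (22, -1, -7), (18, 20, -7), (21, -9, -8), (16, 18, -7), (13, 22, -7), (13, 23, -9), (11, 22, -7), (9, 18, -6), (9, 21, -7), (9, 25, -9), (6, 19, 1), (6, 24, -7), (4, 21, 1), (4, 24, -8), (4, 26, -9), (2, 19, -4), (2, 26, -8), (0, 20, -6), (0, 22, -8), (-2, 23, -6), (-2, 20, -8), (-5, 23, -6), (-4, 24, -8), (-7, 24, -6), (-7, 24, -8), (-9, 22, -7), (-9, 23, -9), (-11, 22, -7), (-11, 25, -9), (-13, 16, 3), (-13, 16, -1), (-13, 19, -7), (-13, 22, -9), (-15, 17, -8), (-16, 13, -6), (-17, 17, -8), (-19, 14, -6), (-19, 16, -8), (-21, 15, -6), (-20, 10, -9), (-21, -1, -6), (-23, 13, -7), (-23, -2, -6), (-24, 7, -8), (-25, -1, -9), (-27, -3, -9)]
scene 0.0 4 [0.0004 0.0011 0.0012 0.0012 0.0013]
scene 0.0195 95 [-0.0105 -0.0076 -0.0039  0.0002  0.0066]
scene 0.033 48 [-0.0137 -0.0133 -0.013  -0.0125 -0.0122]
  ring t,h [(-10, 17, -5), (-9, 18, -1), (0, 21, -8), (0, 21, -6), (0, 20, -2), (2, 20, -6), (3, 21, -4), (2, 20, -2), (3, 20, -1), (3, 19, -8), (5, 21, -6), (4, 19, -3), (6, 19, -3), (9, 21, -9), (8, 19, -7), (9, 19, -3), (10, 19, -9), (10, 19, -7), (12, 17, -6), (12, 16, -2), (17, 21, -9), (14, 18, -8), (13, 16, -6), (14, 14, -8), (15, 15, -6), (14, 14, -4), (15, 14, -2), (16, 13, -6), (16, 11, -8), (17, 10, -5), (18, 12, -3), (17, 10, 1), (18, 9, -9), (20, 9, -9), (19, 7, -5), (20, 8, -3), (19, 6, -1), (24, 12, -9), (20, 5, -5), (20, 4, -4), (20, 4, -2), (25, 10, -9), (20, 2, -4), (20, 1, -2), (21, 0, -4), (20, -5, -6)]
```

The top view puts the ring mid-plane at s ≈ −7.5 mm, exactly the groove in that camera's frame. The stiff 5.7 N reaction confirms it is against the washer. Easing the push slightly, then settling.

```bash
python3 -m jog '-1 .0002 0 0 0 0 0;-1 0 0 0 0 0 0;-1 0 0 0 0 0 0;-1 0 0 0 0 0 0;-1 0 0 0 0 0 0;-1 0 0 0 0 0 0'
```

```text
time: 17.2
eef_pos: [0.5276, -0.0408, 0.0359]
ee_rot: [-0.0, 0.739, 0.674, 0.0]
wrist_force: [0.7, 6.2, -2.0]
opening: 0.244
gripper_force: 98.0
```

```bash
python3 -c "
from plant import job_done
print(job_done())"
```

```text
the job is handed in; nothing more can be done
None
```

I handed the job in at about 17 s: the pliers are still gripped at about 98 N and squeezed to what I take to be the stop (spread was not read directly), with the ring around the middle-sized axle at the groove, resting on the washer at about 6 N; the first squeeze missed because the fingertips sit about 43 mm behind the reported TCP, but it touched nothing and the second held.

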